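# Uncap the inspection camera and hold its light shield at the balance point

### The arm

A 6-joint arm with a two-finger parallel gripper is mounted at the origin on the work surface. World frame = base frame: x ahead of the robot, y to its left, z up, the work surface at z = 0. Lengths are in m, angles in degrees, forces in N, time in s.
With the tool pointing down it reaches from about 0.35 to 0.875 m from the base axis. Payload 4.2 kg.
Tool frame: the origin (TCP) lies midway between the tips of the shut fingers; the grasp point (between the pads) lies 19 mm behind it (robot.pinch_z is the distance from the TCP to the grasp point, in m); z points along the fingers, y is the line along which they close (so a half turn about z gives the same grasp; the last joint's range is limited). The gripper opens to 87 mm and grips with 3 to 60 N. Pads are 19 mm wide; open, the fingers measure 117 mm over their backs; the gripper's body (75 mm by 190 mm) begins 51 mm behind the grasp point.
Start: joints at [-50.157, 22.042, 0.453, 0, -68.411, -14.817], TCP at [0.264, -0.566, 0.191] pointing down, gripper open.
Joint ranges: [-179.83, 179.83], [-69.29, 118.12], [-61.27, 80.66], [-181.25, 117.63], [-171.15, -9.14], [-177.46, 177.46]. Speed limits (degrees/s): [159.86, 159.86, 180, 180, 180, 180].

### API

Orientations are given as [roll, pitch, yaw] about the fixed x, y, z axes, in that order (R = Rz(yaw) Ry(pitch) Rx(roll)).
In Python, from station import robot gives the robot as it stands.
- The arm moves only by the shell command python3 -m jog 'ROWS' [FORCE]. ROWS is a JSON object of lists of equal length, an entry for each row: "gripper": the finger opening in m, from 0 to 0.087; "offset": the shift along the tool's x, y, z in m, a list of three; "turn": the turn, a rotation vector about the tool's x, y, z in degrees, a list of three. A call has 1 to 12 rows; each row is the pose to reach, as a shift and turn from the pose commanded when the call began, along the tool's axes at that moment; what a row does not reach only later rows make up. A row lasts 1/12 s, in which the tool goes at most 41.7 mm and 7.16 degrees, less where a joint would pass 70% of its speed; a pose out of reach is approached as far as the arm can. A call with a gripper value outside its range is refused whole. The fingers move at their own pace and stop on an object; FORCE is the grip in N (left out, the last holds). Time passes only in rows, so rows that repeat a pose let the fingers close. It gives the time, the measured TCP pose, the force, the opening and the grip force at its end, in the units of the state.
- robot.observe(): the state, without advancing time (a new reading comes with each control period).
- robot.get_image(name): name is "side" or "top"; returns a dict with "image" (480x640x3 uint8, blue, green, red), "fx", "fy", "cx", "cy" (pixels), "rvec" (rotation vector, rad) and "tvec" (3), from world to camera coordinates, as OpenCV has them. Camera axes: x right, y down, z forward; pixel columns grow to the right and rows downward; lengths in m; the calibration is good to about 2 mm. A picture is of the moment at which its call begins. There is no depth.
- robot.sign_off(): hands the job in; it is judged then, once.
The state is a dict: "clock": time; "q": joint angles; "dq": joint speeds; "tau": joint torques, N m; "eef_pos": TCP position; "tcp_rot": TCP orientation; "contact_force": force on the tool from outside, world axes, zero at the start; "moment": the same for the moment, N m; "finger_gap": finger opening in m; "finger_force": force on a finger pad.
Only numpy, scipy, OpenCV 4.12 (cv2) and the standard library are available. Lean on these libraries where they do the work, as an engineer would, in place of code of your own. Each camera call takes 0.05 s, during which the arm holds its last target. There are 200 camera calls.

### The job

The stay of the inspection camera's hinged light shield is about to be refitted: first take the loose cap off the upward-facing lens and set it, knob up and not dropped, fully down in the round cap holder, and let go of it. Then take the shield by its pull bar, swing it from where it lies up to its balance point, standing upright, without letting it fall or slam either way, and finish with the gripper still closed on the bar, holding the shield still there. Leave the tip-cleaner tin, tape roll, multimeter and screwdriver where they are.

Things in the scene. Friction and masses are not known exactly. Their poses are not given: they have to be found in the camera images.
- scope: Inspection camera, grey box 170 x 120 x 60 mm, fixed to the table. Origin on the table; the box spans x = -70 to 100 mm; +x is its back. Lens: upright aluminium barrel, 49 mm in diameter, at x = -30 mm, y = 0, top at z = 100 mm. Hinge cheeks at x = 45 mm reach z = 88 mm; rubber rest for the shield at x = 92 mm
- cap: Loose black lens cap, about 40 g: round skirt 60 mm across, 14 mm high, open below (54 mm bore, 10 mm deep: lifts straight off the barrel, 2.5 mm play all round), with a solid round knob 34 mm across, 20 mm high on top. Origin: centre of its open underside, z up through the knob. At first on the lens, underside 10 mm below the barrel's top
- holder: Round aluminium cap holder fixed to the table, 76 mm in diameter, 30 mm high, with a round recess in its top, 66 mm in diameter and 10 mm deep, for the cap's skirt; origin at the centre of its underside
- holder_seat (a point): Centre of the floor of the holder's recess, 20 mm above the table; the cap's origin lies here when it is fully down
- shield (a joint): Hinge angle of the light shield, a 96 mm wide, 5 mm thick aluminium flap, about 0.25 kg: 0 = lying flat on its rest, pointing to the camera's +x (its start); grows as it is raised; 1.571 rad = upright, its balance point (its mass lies in its own plane, through the hinge); 2.2 rad = forward stop. Almost no friction, no spring: away from upright it falls
- shield_hinge (a point): Middle of the shield's hinge line, 75 mm above the table, fixed; the hinge line runs along the camera's y axis. Axes parallel to the camera's
- shield_bar (a point): Middle of the shield's pull bar: round steel, 12 mm in diameter, parallel to the hinge, 120 mm from it, at the free end; 80 mm clear between side arms, and an open window 42 mm deep towards the plate, so fingers can straddle it from above at every angle; it can turn between them. At angle q: 120 mm x cos q from the hinge to the camera's +x, 120 mm x sin q above it
- tin: Bystander: round steel tip-cleaner tin with a brass ball of wire in it, 70 mm wide, 58 mm high; origin at the centre of its underside
- tape: Bystander: roll of clear tape lying flat, 90 mm in diameter, 25 mm high; origin at the centre of its underside
- meter: Bystander: yellow and grey multimeter lying on its back, 90 x 185 x 43 mm, long side along its y; origin at the centre of its underside
- driver: Bystander: screwdriver with an orange handle, 180 mm long along its x, 20 mm high; origin on the table near its middle
Mind the look-alikes: they are no part of the job. What is shaped like the cap but green or purple is not meant.

How it is judged (in metres and radians):
On the way, in this order (a step that is already met when the one before it is completed fails the run):
1. the cap is fully down in the holder, knob up, and let go (horizontal distance between cap and holder_seat below 0.006 m and z of cap in the frame of holder_seat between -0.003 and 0.003 m and angle between cap's own z axis and vertical below 0.08 rad and contact force between cap and the fingers below 0.05 N and linear speed of cap below 0.03 m/s), for 0.2 s.
2. the shield stands still at its balance point, gripped by the fingers (value of joint shield between 1.4908 and 1.6508 rad and velocity of joint shield between -0.1 and 0.1 rad/s and contact force between shield and the fingers above 2 N), for 0.3 s.
At the end, for the whole second after the job is handed in: Cap knob up in the recess (6 mm of centre, 3 mm of fully down, 0.08 rad of level), at rest, untouched by the fingers; shield within 0.08 rad of upright, under 0.1 rad/s, fingers pressing it with over 2 N in all; bystanders within 30 mm of their starts (all of step 1 and all of step 2 and distance of each of tin, tape, meter, driver from where it was at the start of the episode below 0.03 m); the arm keeps its last pose, push and grip.
It fails at once if the cap is dropped (moves faster than 0.7 m/s while the fingers do not touch it) (contact force between cap and the fingers below 0.05 N and linear speed of cap above 0.7 m/s).
It fails at once if the shield falls or slams (turns faster than 4 rad/s) (velocity of joint shield above 4 rad/s or velocity of joint shield below -4 rad/s).
It fails at once if the shield goes over to its forward stop (beyond 2.1 rad) (value of joint shield above 2.1 rad).
It fails at once if a bystander is moved by more than 30 mm (distance of any of tin, tape, meter, driver from where it was at the start of the episode above 0.03 m).
It also fails if it takes over 58 s, if anything falls off the work surface, if the arm or the gripper's body presses on something with over 40 N, if the wrist force passes 120 N, or if a joint passes its speed limit or range.

## Working session

There is one attempt and no reset: what is moved stays moved. The work goes in short steps, Python scripts to look and compute and a shell command to move; the robot and the scene stay as the last step left them, time stands still between calls to the robot, and variables do not carry over. Pictures are saved under pics/ and viewed, at most 10 in all, crops included, and the job is handed in when it is done.

```bash
mkdir -p pics
python3 - <<'E'
from station import robot
import cv2,numpy as np
s=robot.observe();print({k:np.round(v,3).tolist() for k,v in s.items()}, robot.pinch_z)
for n in("top","side"):
    d=robot.get_image(n);cv2.imwrite(f"pics/{n}0.png",d["image"])
    R=cv2.Rodrigues(np.array(d["rvec"]))[0];print(n,d["fx"],d["cx"],d["cy"],(-R.T@np.array(d["tvec"]).ravel()).round(3),R.round(2).tolist())
E
```

```text
{'clock': 0.0, 'q': [-50.157, 22.088, 0.379, -0.029, -68.411, -14.816], 'dq': [-0.086, 0.01, 0.074, 0.049, 0.006, -0.031], 'tau': [0.001, -39.067, 18.741, 4.22, 0.011, -0.0], 'eef_pos': [0.264, -0.566, 0.19], 'tcp_rot': [179.877, -0.005, -154.984], 'contact_force': [0.844, -0.922, 0.707], 'moment': [0.022, 0.031, -0.069], 'finger_force': 0.0, 'finger_gap': 0.087} 0.0187
top 616.7392834207368 316.2779138821278 236.4751762466585 [0.216 0.009 1.598] [[0.02, -1.0, -0.0], [-0.98, -0.02, -0.21], [0.21, 0.01, -0.98]]
side 496.06384275328503 313.31228115244517 240.4506062052669 [-0.308  0.771  0.813] [[-0.66, -0.75, 0.02], [-0.42, 0.35, -0.84], [0.62, -0.56, -0.55]]
```

View pics/top0.png

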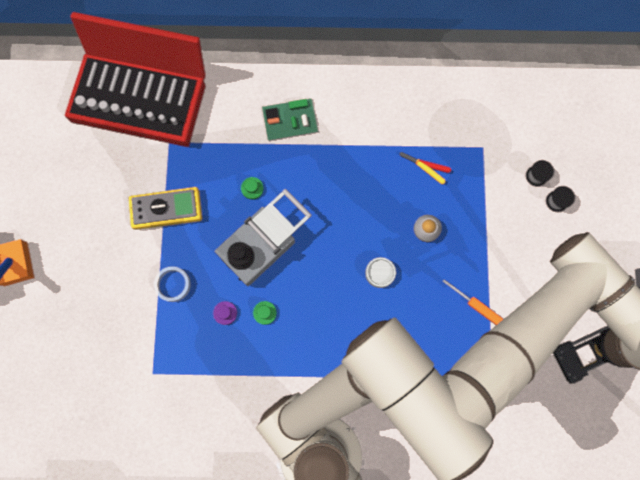

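View pics/side0.png

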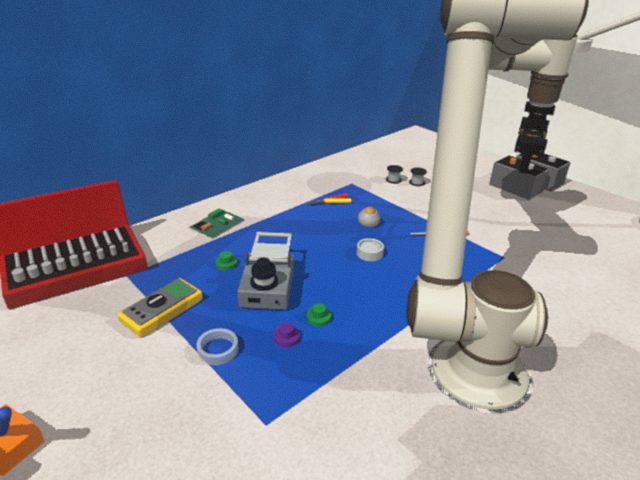

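Top view: the black cap is on the lens at about (240,254), the shield points up and to the right with its bar near (299,207), and the holder is at (381,272). The look-alikes are green (252,187), green (265,313), purple (225,313) and black spools (540,173) and (560,199). The cap meant is the black one at (240,254), because it sits on the camera's lens. I'll confirm it in one enlarged crop.

Run:
```python
import cv2
a=cv2.imread("pics/top0.png")
c=cv2.resize(a[180:300,205:405],None,fx=4,fy=4,interpolation=cv2.INTER_CUBIC)
cv2.imwrite("pics/crop.png",c)
a=cv2.imread("pics/side0.png")
cv2.imwrite("pics/crop2.png",cv2.resize(a[195:325,220:400],None,fx=4,fy=4,interpolation=cv2.INTER_CUBIC))
```

```text
(no output)
```

View pics/crop.png

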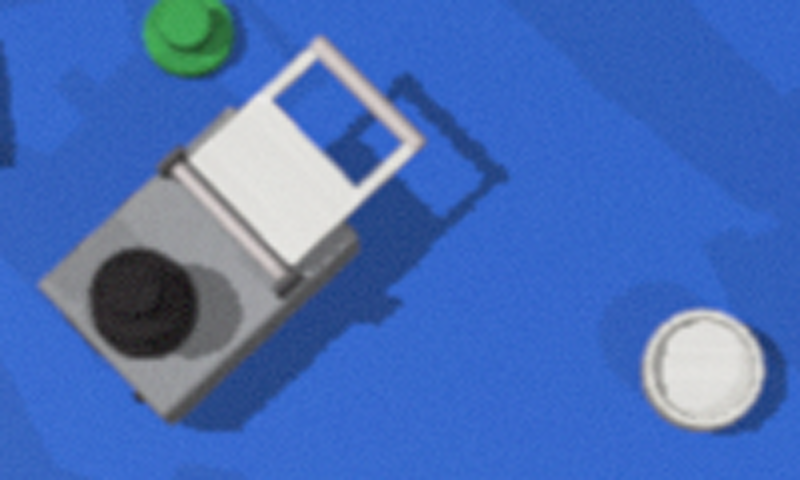

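View pics/crop2.png

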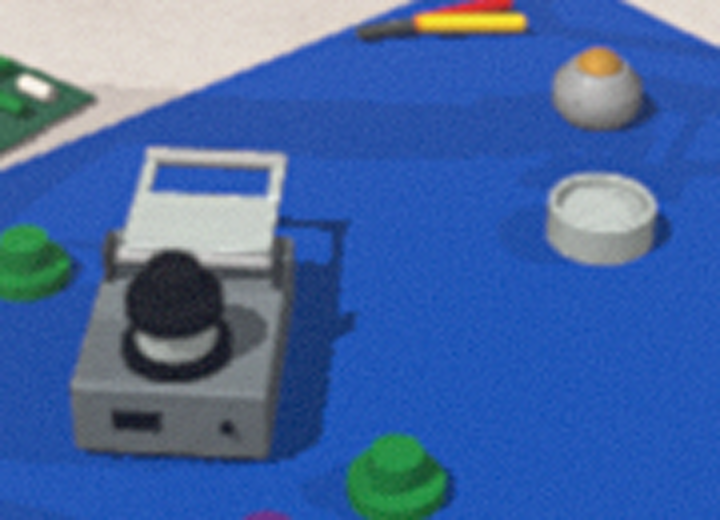

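The crops confirm it: the black cap sits on the aluminium barrel of the grey camera. In the top crop the skirt is at (144,303), the bar ends at (321,40) and (421,142), and the holder rim centre at (704,369). Next I'll fit the poses in both views.

```bash
cat > h.py <<'E'
import numpy as np,cv2
from scipy.optimize import least_squares
from station import robot
def cams(): return {n:robot.get_image(n) for n in("top","side")}
def proj(d,P):
    K=np.array([[d["fx"],0,d["cx"]],[0,d["fy"],d["cy"]],[0,0,1.]])
    return cv2.projectPoints(np.array(P,float).reshape(-1,3),np.array(d["rvec"],float),np.array(d["tvec"],float),K,None)[0].reshape(-1,2)
def ray(d,uv,z):
    R=cv2.Rodrigues(np.array(d["rvec"],float))[0];t=np.array(d["tvec"],float).ravel()
    v=R.T@np.array([(uv[0]-d["cx"])/d["fx"],(uv[1]-d["cy"])/d["fy"],1]);c=-R.T@t
    return c+v*(z-c[2])/v[2]
E
python3 - <<'E'
from h import *
D=cams();T,S=D["top"],D["side"]
t=lambda u,v:((u+.5)/4-.5+205,(v+.5)/4-.5+180)
s=lambda u,v:((u+.5)/4-.5+220,(v+.5)/4-.5+195)
print("cap top",ray(T,t(144,303),.099),"bar top",ray(T,t(321,40),.078),ray(T,t(421,142),.078))
print("bar side",ray(S,s(150,155),.078),ray(S,s(283,158),.078))
print("holder",ray(T,t(704,369),.030),ray(T,t(707,369),.026),ray(S,s(602,209),.030))
print("corners top",ray(T,t(38,286),.06),ray(T,t(170,413),.06)," side",ray(S,s(75,382),.06),ray(S,s(270,395),.06))
# silhouettes: aluminium holder in both, convex outline fit via blue segmentation
obs=[(T,t(321,40),(.165,.046,.078)),(T,t(421,142),(.165,-.046,.078)),(T,t(144,303),(-.03,0,.099)),
(T,t(38,286),(-.07,.06,.06)),(T,t(170,413),(-.07,-.06,.06)),(S,s(150,155),(.165,.046,.078)),(S,s(283,158),(.165,-.046,.078)),
(S,s(75,382),(-.07,.06,.06)),(S,s(270,395),(-.07,-.06,.06))]
def f(p):
    c,q=np.cos(p[2]),np.sin(p[2]);r=[]
    for d,uv,P in obs:
        r.append(proj(d,(p[0]+c*P[0]-q*P[1],p[1]+q*P[0]+c*P[1],P[2]))[0]-uv)
    return np.ravel(r)
r=least_squares(f,[.55,.15,-.8],loss="soft_l1");p=r.x;print(p,np.degrees(p[2]));print(f(p).reshape(-1,2).round(1).tolist())
c,q=np.cos(p[2]),np.sin(p[2])
for n,x in(("lens",-.03),("hinge",.045),("bar",.165)):print(n,p[0]+c*x,p[1]+q*x)
E
```

```text
cap top [0.47967991 0.20570648 0.099     ] bar top [0.6560829  0.10247269 0.078     ] [0.58998263 0.03716178 0.078     ]
bar side [0.65180846 0.10894917 0.078     ] [0.58953624 0.04143467 0.078     ]
holder [ 0.45498    -0.14645453  0.03      ] [ 0.45562348 -0.14878088  0.026     ] [ 0.44980655 -0.13588214  0.03      ]
corners top [0.49634619 0.27852795 0.06      ] [0.41679986 0.19149665 0.06      ]  side [0.49877617 0.27765919 0.06      ] [0.41329287 0.19669764 0.06      ]
[ 0.50540439  0.1866007  -0.77500951] -44.4047737689025
[[-0.6, 0.2], [-0.4, -0.4], [-0.7, -1.7], [0.1, -0.4], [-0.5, 1.3], [0.7, -1.2], [0.5, -0.6], [0.1, 0.4], [1.3, -0.7]]
lens 0.4839719599563229 0.20759238663257878
hinge 0.5375530386523139 0.1551131716444139
bar 0.6232827645658993 0.0711464276633501
```

Everything agrees to within a few mm. I'll refine the holder and the cap from their silhouettes in both views.

```bash
cat >> h.py <<'E'
def cyl(x,y,segs):
    a=np.linspace(0,2*np.pi,60,endpoint=False);return np.vstack([np.c_[x+r*np.cos(a),y+r*np.sin(a),0*a+z] for r,z in segs])
def sil(d,P):
    k=16;h=cv2.convexHull((proj(d,P)*k).round().astype(np.int32)); m=cv2.moments(h);return np.array([m["m10"],m["m01"]])/m["m00"]/k,m["m00"]/k/k
def blob(d,uv,cond,w=40):
    im=d["image"];hsv=cv2.cvtColor(im,cv2.COLOR_BGR2HSV);m=cond(hsv,im).astype(np.uint8)
    k=np.zeros_like(m);u,v=map(int,uv);k[v-w:v+w,u-w:u+w]=1
    n,l,st,c=cv2.connectedComponentsWithStats(m*k);i=l[v,u] or 1+int(np.argmin(np.linalg.norm(c[1:]-uv,axis=1)));return c[i],st[i,4]
E
python3 - <<'E'
from h import *
D=cams();T,S=D["top"],D["side"]
white=lambda h,im:(h[...,1]<90)&(h[...,2]>60)
dark=lambda h,im:(im.max(2)<70)
ho={"top":blob(T,(381,272),white),"side":blob(S,(370,249),white)};print(ho)
H=lambda x,y:cyl(x,y,[(.038,0),(.038,.03)])
f=lambda p:np.ravel([sil(D[n],H(*p))[0]-ho[n][0] for n in D])
r=least_squares(f,[.455,-.145],diff_step=1e-3);print("holder",r.x,r.fun.round(2),[sil(D[n],H(*r.x))[1] for n in D])
for n in D: print(n,least_squares(lambda p:sil(D[n],H(*p))[0]-ho[n][0],[.455,-.145],diff_step=1e-3).x)
for th in(50,60,70):
  ca=blob(T,(240,254),lambda h,im:(im.max(2)<th));C=lambda x,y:cyl(x,y,[(.03,.09),(.03,.104),(.017,.124)])
  r=least_squares(lambda p:sil(T,C(*p))[0]-ca[0],[.48,.206],diff_step=1e-3);print("cap",th,ca,r.x,sil(T,C(*r.x))[1])
E
```

```text
{'top': (array([380.28362184, 272.06258322]), np.int32(751)), 'side': (array([369.7443609 , 249.06015038]), np.int32(532))}
holder [ 0.45729499 -0.14592863] [-0.34 -0.29  0.47 -0.07] [730.5859375, 536.66796875]
top [ 0.45656709 -0.14680941]
side [ 0.45791277 -0.14459801]
cap 50 (array([240.83401639, 255.46311475]), np.int32(488)) [0.47980922 0.20535242] 484.646484375
cap 60 (array([240.59665428, 255.51301115]), np.int32(538)) [0.47966121 0.20591057] 484.728515625
cap 70 (array([240.50628366, 255.50807899]), np.int32(557)) [0.47967209 0.20613741] 484.765625
```

```bash
cat >> h.py <<'E'
from scipy.spatial.transform import Rotation as Ro
def go(xyz,yaw=-134.4):
    s=robot.observe();R=Ro.from_euler("xyz",s["tcp_rot"],degrees=True);G=Ro.from_euler("xyz",[180,0,yaw],degrees=True)
    print("at",np.round(s["eef_pos"],4),np.round(s["tcp_rot"],2),"t",round(s["clock"],2),"gap",round(s["finger_gap"],4),"F",np.round(s["contact_force"],1),round(s["finger_force"],1))
    print("offset",(R.inv().apply(np.array(xyz)-s["eef_pos"])).round(4).tolist(),"turn",(R.inv()*G).as_rotvec(degrees=True).round(2).tolist())
E
python3 -c "
from h import *
go([.481,.2065,.20])"
```

```text
at [ 0.2644 -0.5661  0.1906] [ 179.96   -0.   -154.97] t 0.3 gap 0.0871 F [0.4 0.1 0.3] 0.0
offset [-0.5232, 0.6084, -0.009] turn [0.04, 0.0, -20.57]
```

```bash
python3 -m jog '{"gripper":[0.087,0.087,0.087,0.087,0.087,0.087,0.087,0.087,0.087,0.087,0.087,0.087],"offset":[[-0.01,0.012,-0.02],[-0.035,0.04,-0.05],[-0.06,0.07,-0.05],[-0.085,0.1,-0.05],[-0.11,0.13,-0.05],[-0.135,0.16,-0.05],[-0.16,0.19,-0.05],[-0.185,0.22,-0.05],[-0.21,0.25,-0.05],[-0.235,0.28,-0.05],[-0.26,0.305,-0.05],[-0.28,0.325,-0.05]],"turn":[[0,0,-2],[0,0,-4],[0,0,-6],[0,0,-8],[0,0,-10],[0,0,-12],[0,0,-14],[0,0,-16],[0,0,-18],[0,0,-20],[0,0,-20.57],[0,0,-20.57]]}'; python3 -c "
from h import *
go([.481,.2065,.18])"
```

```text
clock: 1.3
eef_pos: [0.3808, -0.1511, 0.2414]
tcp_rot: [-179.9, 0.1, -134.3]
contact_force: [1.7, -0.4, -0.1]
finger_gap: 0.0869
finger_force: 0.0
at [ 0.3808 -0.1511  0.2414] [-1.7995e+02  7.0000e-02 -1.3430e+02] t 1.3 gap 0.0869 F [ 1.7 -0.4 -0.1] 0.0
offset [-0.3259, 0.1781, 0.0616] turn [-0.05, 0.07, 0.1]
```

```bash
python3 -m jog '{"gripper":[0.08,0.075,0.07,0.07,0.07,0.07,0.07,0.07,0.07,0.07,0.07,0.07],"offset":[[-0.03,0.017,0],[-0.06,0.034,0],[-0.095,0.052,0],[-0.13,0.071,0],[-0.165,0.09,0],[-0.2,0.109,0],[-0.235,0.128,0.01],[-0.27,0.148,0.025],[-0.3,0.164,0.04],[-0.315,0.173,0.055],[-0.326,0.178,0.06],[-0.326,0.178,0.06]],"turn":[[0,0,0],[0,0,0],[0,0,0],[0,0,0],[0,0,0],[0,0,0],[0,0,0],[0,0,0],[0,0,0],[0,0,0],[0,0,0],[0,0,0]]}'; python3 -c "
from h import *
go([.481,.2065,.108])"
```

```text
clock: 2.3
eef_pos: [0.4814, 0.2053, 0.1792]
tcp_rot: [180.0, -0.2, -134.3]
contact_force: [0.0, -0.4, 0.4]
finger_gap: 0.07
finger_force: 0.0
at [0.4814 0.2053 0.1792] [ 179.98   -0.19 -134.29] t 2.3 gap 0.07 F [ 0.  -0.4  0.4] 0.0
offset [-0.0008, 0.0011, 0.0712] turn [0.02, -0.19, 0.11]
```

```bash
python3 -m jog '{"gripper":[0.07,0.07,0.07,0.07,0.07,0.05,0.04,0.03,0.03,0.03,0.03,0.03],"offset":[[0,0,0.02],[0,0.001,0.045],[-0.001,0.001,0.062],[-0.001,0.001,0.071],[-0.001,0.001,0.071],[-0.001,0.001,0.071],[-0.001,0.001,0.071],[-0.001,0.001,0.071],[-0.001,0.001,0.071],[-0.001,0.001,0.071],[-0.001,0.001,0.071],[-0.001,0.001,0.071]],"turn":[[0,-0.2,0],[0,-0.2,0],[0,-0.2,0],[0,-0.2,0],[0,-0.2,0],[0,-0.2,0],[0,-0.2,0],[0,-0.2,0],[0,-0.2,0],[0,-0.2,0],[0,-0.2,0],[0,-0.2,0]]}' 15; python3 -c "
from h import *
go([.481,.2065,.200])"
```

```text
clock: 3.3
eef_pos: [0.4816, 0.2056, 0.1102]
tcp_rot: [-180.0, 0.2, -134.4]
contact_force: [0.4, 0.3, -0.1]
finger_gap: 0.0334
finger_force: 0.0
at [0.4816 0.2056 0.1102] [-180.      0.22 -134.4 ] t 3.3 gap 0.0334 F [ 0.4  0.3 -0.1] 0.0
offset [-0.0006, 0.0011, -0.0898] turn [-0.0, 0.22, -0.0]
```

```bash
python3 -m jog '{"gripper":[0.045,0.045,0.045,0.03,0.02,0.02,0.02,0.02],"offset":[[0,0,0.001],[0,0,0.003],[0,0,0.003],[0,0,0.003],[0,0,0.003],[0,0,0.003],[0,0,0.003],[0,0,0.003]],"turn":[[0,0,0],[0,0,0],[0,0,0],[0,0,0],[0,0,0],[0,0,0],[0,0,0],[0,0,0]]}' 20; python3 -c "
from h import *
go([.481,.2065,.200])"
```

```text
clock: 3.97
eef_pos: [0.4816, 0.2055, 0.107]
tcp_rot: [-180.0, 0.2, -134.4]
contact_force: [0.3, 0.1, -0.0]
finger_gap: 0.0228
finger_force: 0.0
at [0.4816 0.2055 0.107 ] [-180.     0.2 -134.4] t 3.97 gap 0.0228 F [ 0.3  0.1 -0. ] 0.0
offset [-0.0006, 0.0011, -0.093] turn [-0.0, 0.2, -0.0]
```

The gap is 22.8 mm with no force, so the fingers aren't on the 34 mm knob. I'll look before doing anything else.

Run:
```python
from h import *
D=cams()
for n in D: cv2.imwrite(f"pics/{n}1.png",D[n]["image"])
a=cv2.resize(D["top"]["image"][200:300,180:300],None,fx=4,fy=4,interpolation=cv2.INTER_CUBIC)
b=cv2.resize(D["side"]["image"][200:325,210:310],None,fx=3.2,fy=3.2,interpolation=cv2.INTER_CUBIC)
cv2.imwrite("pics/look1.png",np.hstack([a[:400,:480],b[:400,:320]]))
```

```text
(no output)
```

View pics/look1.png

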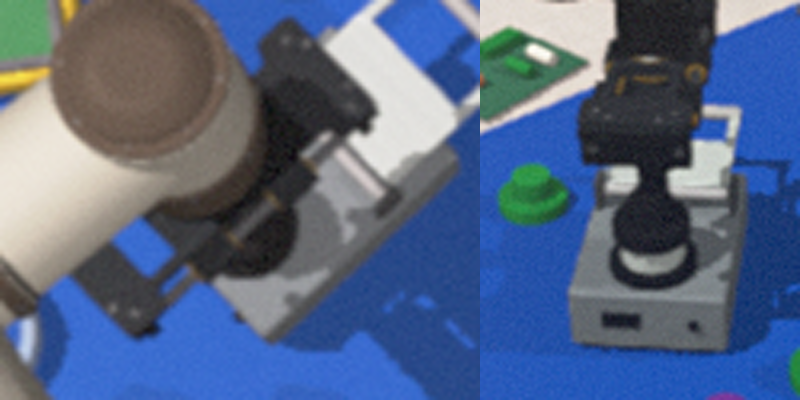

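The side part shows the gripper over the cap, with one finger column at about (655,180) just above the knob, but black on black hides the contact. I'll let the fingers settle and see where they stop.

```bash
python3 -m jog '{"gripper":[0.02,0.02,0.02,0.02],"offset":[[0,0,0],[0,0,0],[0,0,0],[0,0,0]],"turn":[[0,0,0],[0,0,0],[0,0,0],[0,0,0]]}' 20
python3 - <<'E'
from h import *
go([.481,.2065,.200])
D=cams();T,S=D["top"],D["side"]
for n,p in(("tcp",(.4816,.2055,.107)),("pinch",(.4816,.2055,.126)),("captop",(.481,.2065,.124)),("skirt",(.481,.2065,.104))):
    print(n,proj(T,p).round(1),proj(S,p).round(1))
g=lambda im:np.clip(255*(im/255.)**.4,0,255).astype(np.uint8)
a=cv2.resize(g(T["image"][220:290,205:275]),None,fx=5,fy=5,interpolation=cv2.INTER_CUBIC)
b=cv2.resize(g(S["image"][230:300,230:300]),None,fx=5,fy=5,interpolation=cv2.INTER_CUBIC)
cv2.imwrite("pics/look2.png",np.hstack([a,b]))
E
```

```text
clock: 4.4
eef_pos: [0.4816, 0.2055, 0.107]
tcp_rot: [-180.0, 0.2, -134.4]
contact_force: [-0.4, 0.1, -0.5]
finger_gap: 0.0198
finger_force: 0.0
at [0.4816 0.2055 0.107 ] [-180.     0.2 -134.4] t 4.4 gap 0.0198 F [-0.4  0.1 -0.5] 0.0
offset [-0.0006, 0.0011, -0.093] turn [-0.0, 0.2, -0.0]
tcp [[240.3 254. ]] [[266.1 266. ]]
pinch [[239.4 252.6]] [[265.8 259.5]]
captop [[239.1 253. ]] [[265.6 260.5]]
skirt [[240.1 254.5]] [[265.9 267.2]]
```

View pics/look2.png

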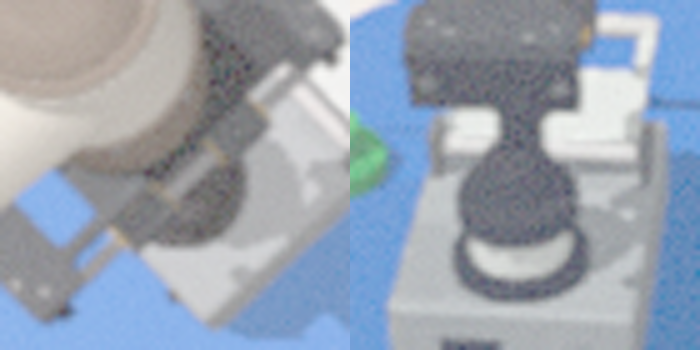

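The gap settled exactly at the commanded 20 mm with no force, so nothing is between the pads. I'll raise the tool and check the real tip position against its projection.

```bash
python3 -m jog '{"gripper":[0.02,0.02,0.02,0.02,0.02,0.02],"offset":[[0,0,-0.015],[0,0,-0.035],[0,0,-0.055],[0,0,-0.06],[0,0,-0.06],[0,0,-0.06]],"turn":[[0,0,0],[0,0,0],[0,0,0],[0,0,0],[0,0,0],[0,0,0]]}'
python3 - <<'E'
from h import *
go([.481,.2065,.200])
D=cams();T,S=D["top"],D["side"];e=robot.observe()["eef_pos"]
y=Ro.from_euler("xyz",robot.observe()["tcp_rot"],degrees=True).as_matrix()
for k in(-.01,0,.01):print(proj(S,e+y[:,1]*k).round(1))
g=lambda im:np.clip(255*(im/255.)**.45,0,255).astype(np.uint8)
im=g(S["image"])
b=cv2.resize(im[200:300,210:320],None,fx=6,fy=6,interpolation=cv2.INTER_CUBIC)
for P,c in((e,(0,0,255)),(np.array([.481,.2065,.124]),(0,255,0)),(np.array([.481,.2065,.104]),(0,255,255))):
    u,v=proj(S,P)[0];cv2.circle(b,(int((u-210)*6+3),int((v-200)*6+3)),3,c,-1)
cv2.imwrite("pics/look3.png",b)
E
```

```text
clock: 5.0
eef_pos: [0.4809, 0.2052, 0.1664]
tcp_rot: [180.0, 0.2, -134.4]
contact_force: [0.7, -0.7, -1.3]
finger_gap: 0.02
finger_force: 0.0
at [0.4809 0.2052 0.1664] [ 1.7996e+02  1.7000e-01 -1.3442e+02] t 5.0 gap 0.02 F [ 0.7 -0.7 -1.3] 0.0
offset [-0.0011, 0.0009, -0.0336] turn [0.04, 0.17, -0.02]
[[266.2 243.5]]
[[265.6 245.8]]
[[265.1 248.2]]
```

View pics/look3.png

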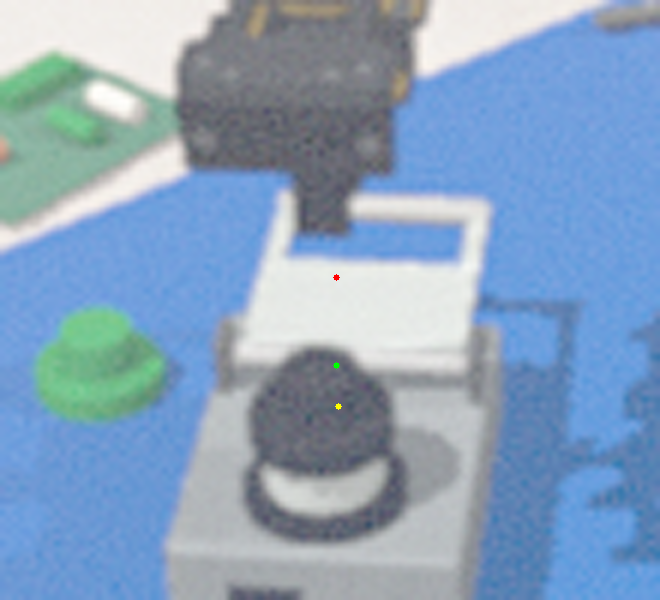

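Red is the reported TCP at (336,277), but the visible fingertip ends near (325,232), about 20 mm higher. The knob at (319,360) matches its expected height, so the fingers had closed above it. I'll open them, go down in small steps and watch the force.

```bash
python3 -m jog '{"gripper":[0.055,0.055,0.055,0.055,0.055,0.055,0.055,0.055],"offset":[[-0.001,0,0],[-0.0025,0,0],[-0.0025,0,0.015],[-0.0025,0,0.035],[-0.0025,0,0.055],[-0.0025,0,0.062],[-0.0025,0,0.064],[-0.0025,0,0.064]],"turn":[[0,0,0],[0,0,0],[0,0,0],[0,0,0],[0,0,0],[0,0,0],[0,0,0],[0,0,0]]}'
python3 -m jog '{"gripper":[0.055,0.055,0.055,0.055],"offset":[[0,0,0.002],[0,0,0.004],[0,0,0.005],[0,0,0.005]],"turn":[[0,0,0],[0,0,0],[0,0,0],[0,0,0]]}'
```

```text
clock: 5.77
eef_pos: [0.4834, 0.2073, 0.1027]
tcp_rot: [-180.0, 0.1, -134.4]
contact_force: [0.9, 0.6, 0.1]
finger_gap: 0.0542
finger_force: 0.0
clock: 6.1
eef_pos: [0.4835, 0.2074, 0.0983]
tcp_rot: [-180.0, 0.2, -134.4]
contact_force: [-1.0, -0.1, -0.2]
finger_gap: 0.055
finger_force: 0.0
```

```bash
python3 -m jog '{"gripper":[0.055,0.055,0.055,0.055],"offset":[[0,0,0.002],[0,0,0.004],[0,0,0.005],[0,0,0.005]],"turn":[[0,0,0],[0,0,0],[0,0,0],[0,0,0]]}'
python3 -m jog '{"gripper":[0.055,0.055,0.055,0.055],"offset":[[0,0,0.002],[0,0,0.004],[0,0,0.004],[0,0,0.004]],"turn":[[0,0,0],[0,0,0],[0,0,0],[0,0,0]]}'
```

```text
clock: 6.43
eef_pos: [0.4832, 0.2072, 0.0927]
tcp_rot: [180.0, 0.2, -134.4]
contact_force: [-0.9, -0.4, -0.6]
finger_gap: 0.0553
finger_force: 0.0
clock: 6.77
eef_pos: [0.4833, 0.2073, 0.0888]
tcp_rot: [180.0, 0.2, -134.4]
contact_force: [0.5, 0.2, 1.0]
finger_gap: 0.055
finger_force: 0.0
```

```bash
python3 -m jog '{"gripper":[0.04,0.03,0.025,0.025,0.025,0.025,0.025,0.025],"offset":[[0,0,0],[0,0,0],[0,0,0],[0,0,0],[0,0,0],[0,0,0],[0,0,0],[0,0,0]],"turn":[[0,0,0],[0,0,0],[0,0,0],[0,0,0],[0,0,0],[0,0,0],[0,0,0],[0,0,0]]}' 15
```

```text
clock: 7.43
eef_pos: [0.4834, 0.2074, 0.0891]
tcp_rot: [-180.0, 0.2, -134.4]
contact_force: [-0.3, -0.7, 0.6]
finger_gap: 0.0326
finger_force: 15.0
```

Gripped at 32.6 mm and 15 N. Next I'll lift it straight up and carry it towards the holder.

```bash
python3 -m jog '{"gripper":[0.025,0.025,0.025,0.025,0.025,0.025,0.025,0.025,0.025],"offset":[[0,0,-0.003],[0,0,-0.008],[0,0,-0.016],[0,0,-0.026],[0,0,-0.038],[0,0,-0.05],[0,0,-0.06],[0,0,-0.066],[0,0,-0.068]],"turn":[[0,0,0],[0,0,0],[0,0,0],[0,0,0],[0,0,0],[0,0,0],[0,0,0],[0,0,0],[0,0,0]]}'; python3 -c "
from h import *
go([.457,-.1457,.15])"
```

```text
clock: 8.18
eef_pos: [0.4838, 0.2076, 0.1587]
tcp_rot: [-180.0, 0.4, -134.4]
contact_force: [-1.2, 0.6, -0.0]
finger_gap: 0.0325
finger_force: 15.0
at [0.4838 0.2076 0.1587] [-179.97    0.37 -134.39] t 8.18 gap 0.0325 F [-1.2  0.6 -0. ] 15.0
offset [0.2713, -0.228, 0.0071] turn [-0.03, 0.37, 0.01]
```

```bash
python3 -m jog '{"gripper":[0.025,0.025,0.025,0.025,0.025,0.025,0.025,0.025,0.025,0.025,0.025,0.025],"offset":[[0.007,-0.006,0],[0.02,-0.017,0],[0.04,-0.034,0],[0.062,-0.052,0],[0.085,-0.071,0],[0.108,-0.091,0],[0.131,-0.11,0],[0.154,-0.129,0],[0.174,-0.146,0],[0.19,-0.16,0],[0.2,-0.168,0],[0.205,-0.172,0]],"turn":[[0,0.3,0],[0,0.3,0],[0,0.3,0],[0,0.3,0],[0,0.3,0],[0,0.3,0],[0,0.3,0],[0,0.3,0],[0,0.3,0],[0,0.3,0],[0,0.3,0],[0,0.3,0]]}'
python3 -m jog '{"gripper":[0.025,0.025,0.025,0.025,0.025,0.025,0.025],"offset":[[0.01,-0.008,0],[0.026,-0.022,0],[0.045,-0.038,0.02],[0.058,-0.049,0.04],[0.065,-0.055,0.055],[0.067,-0.056,0.059],[0.067,-0.056,0.059]],"turn":[[0,0,0],[0,0,0],[0,0,0],[0,0,0],[0,0,0],[0,0,0],[0,0,0]]}'
cat > look.py <<'E'
from h import *
go([.457,-.1457,.15])
D=cams();e=np.array(robot.observe()["eef_pos"])
im=D["side"]["image"];b=im[200:300,320:420];b=np.clip(255*(b/255.)**.45,0,255).astype(np.uint8)
a=D["top"]["image"][230:330,330:430];a=np.clip(255*(a/255.)**.45,0,255).astype(np.uint8)
import sys
f=lambda x:cv2.resize(x,(400,400),interpolation=cv2.INTER_CUBIC)
cv2.imwrite(sys.argv[1],np.hstack([f(a),f(b)]))
for x,y,z in((.457,-.1457,.03),):print(proj(D["side"],(x,y,z)),proj(D["side"],(x,y+.005,z)),proj(D["side"],(x+.005,y,z)),proj(D["side"],(x,y,z+.01)))
E
python3 look.py pics/h1.png
```

```text
clock: 9.18
eef_pos: [0.4614, -0.0616, 0.1555]
tcp_rot: [179.9, -0.2, -134.5]
contact_force: [-0.3, 0.3, 0.2]
finger_gap: 0.0327
finger_force: 15.0
clock: 9.77
eef_pos: [0.4542, -0.147, 0.0959]
tcp_rot: [179.8, -0.3, -134.5]
contact_force: [0.6, 0.2, 0.1]
finger_gap: 0.0325
finger_force: 15.0
at [ 0.4542 -0.147   0.0959] [ 179.83   -0.26 -134.47] t 9.77 gap 0.0325 F [0.6 0.2 0.1] 15.0
offset [-0.0026, -0.0009, -0.0541] turn [0.17, -0.26, -0.07]
[[370.61783043 244.56418399]] [[369.42285255 245.19277943]] [[369.33307079 243.82713116]] [[370.89362216 241.64140441]]
```

View pics/h1.png

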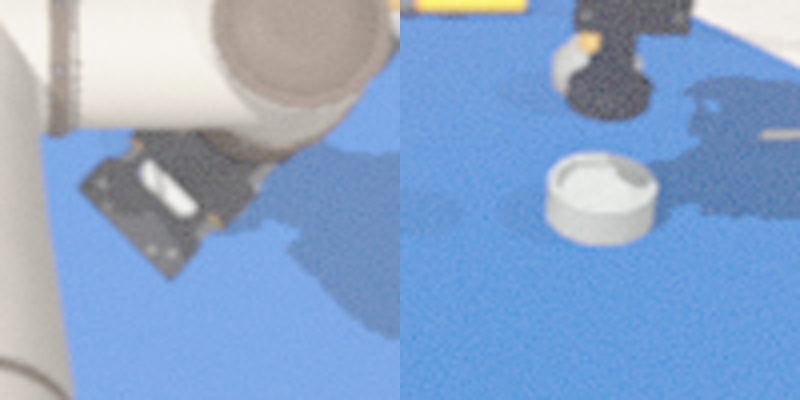

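The crop shows the cap hanging level above the holder, skirt at about (610,95) and holder rim at (602,180). I'll get a sub-pixel side offset from the skirt's width in the same camera.

```bash
cat > off.py <<'E'
from h import *
D=cams();S=D["side"];e=np.array(robot.observe()["eef_pos"])
g=S["image"].max(2).astype(float)
def ext(v,u0,dark):   # half-level crossings left/right
    r=cv2.GaussianBlur(g,(3,3),0)[v] if dark else None
    m=np.where(r[u0-20:u0+20]<85)[0]+u0-20
    l,rr=m[0],m[-1];f=lambda a,b:(85-r[a])/(r[b]-r[a])
    return l-f(l,l-1),rr+f(rr,rr+1)
zc=e[2]+.001
pu,pv=proj(S,(e[0],e[1],zc+.007))[0];print("pred skirt mid",pu,pv)
for v in range(int(pv)-3,int(pv)+5):
    a,b=ext(v,int(round(pu))-1,True);print(v,round(a,2),round(b,2),"mid",round((a+b)/2,2),"w",round(b-a,2))
z=.1;print("predict holder-centred u at skirt height:",proj(S,(.457,-.1457,zc+.007))[0], "top-only",proj(S,(.4566,-.1468,zc+.007))[0],"side-only",proj(S,(.4579,-.1446,zc+.007))[0])
print("tool x 1mm du",proj(S,(e[0]-.00070,e[1]-.00071,zc))[0]-proj(S,(e[0],e[1],zc))[0])
E
python3 off.py
```

```text
pred skirt mid 372.9714354084464 221.63432717142084
218 362.01 379.87 mid 370.94 w 17.86
219 361.38 380.89 mid 371.13 w 19.51
220 360.97 381.53 mid 371.25 w 20.56
221 360.78 381.92 mid 371.35 w 21.14
222 360.71 382.01 mid 371.36 w 21.3
223 360.81 381.72 mid 371.26 w 20.91
224 361.15 381.35 mid 371.25 w 20.2
225 361.72 381.01 mid 371.37 w 19.29
predict holder-centred u at skirt height: [372.78058439 221.64379698] top-only [373.15637261 221.56867638] side-only [372.27151936 221.64798881]
tool x 1mm du [0.35927222 0.01420706]
```

Relative to the holder in the side view, the cap needs about +2.5 mm in tool x. I'll apply that, lower to just above the rim and re-check.

```bash
python3 -m jog '{"gripper":[0.025,0.025,0.025,0.025,0.025,0.025,0.025],"offset":[[0.001,0,0.005],[0.0025,-0.001,0.018],[0.0025,-0.001,0.034],[0.0025,-0.001,0.048],[0.0025,-0.001,0.056],[0.0025,-0.001,0.059],[0.0025,-0.001,0.059]],"turn":[[0.2,-0.3,0],[0.2,-0.3,0],[0.2,-0.3,0],[0.2,-0.3,0],[0.2,-0.3,0],[0.2,-0.3,0],[0.2,-0.3,0]]}'; python3 off.py
python3 - <<'E'
from h import *
S=robot.get_image("side");T=robot.get_image("top")
g=lambda x:cv2.resize(np.clip(255*(x/255.)**.45,0,255).astype(np.uint8),(560,560),interpolation=cv2.INTER_CUBIC)
cv2.imwrite("pics/h2.png",g(S["image"][205:275,335:405]))
E
```

```text
clock: 10.55
eef_pos: [0.4544, -0.1491, 0.038]
tcp_rot: [-179.8, 0.2, -134.4]
contact_force: [0.1, 0.5, -0.8]
finger_gap: 0.0327
finger_force: 15.0
pred skirt mid 372.3800341575055 239.39902921311003
236 361.83 378.94 mid 370.38 w 17.11
237 361.37 379.8 mid 370.59 w 18.42
238 361.23 380.31 mid 370.77 w 19.08
239 361.14 380.43 mid 370.78 w 19.29
240 360.96 380.43 mid 370.69 w 19.48
241 360.78 380.57 mid 370.67 w 19.79
242 360.62 380.88 mid 370.75 w 20.26
243 360.72 381.07 mid 370.9 w 20.34
predict holder-centred u at skirt height: [371.08780999 239.58344481] top-only [371.45537906 239.50533282] side-only [370.59041296 239.5883193 ]
tool x 1mm du [0.35078291 0.01430053]
```

View pics/h2.png

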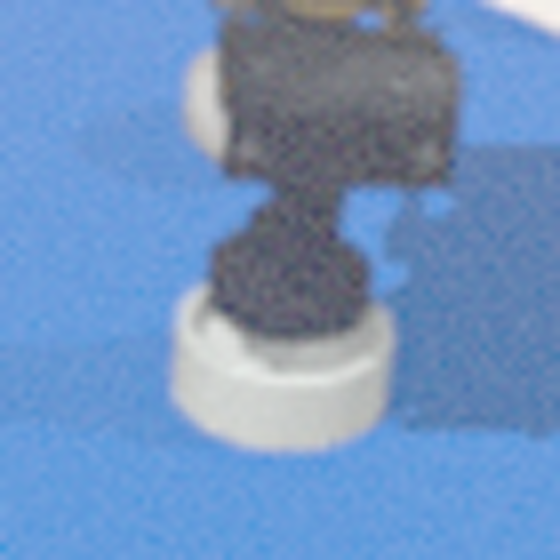

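The skirt (208–372) is nearly centred over the rim (170–395), and the numeric residual is below 1 mm. I'll nudge it slightly and go down, watching the force for a catch on the rim.

```bash
python3 -m jog '{"gripper":[0.025,0.025,0.025,0.025,0.025],"offset":[[-0.0005,0.001,0.003],[-0.0005,0.001,0.006],[-0.0005,0.001,0.009],[-0.0005,0.001,0.011],[-0.0005,0.001,0.011]],"turn":[[0,0.2,0],[0,0.2,0],[0,0.2,0],[0,0.2,0],[0,0.2,0]]}'
```

```text
clock: 11.17
eef_pos: [0.4538, -0.1482, 0.0268]
tcp_rot: [-179.9, -0.0, -134.4]
contact_force: [-0.5, 0.1, -0.6]
finger_gap: 0.0327
finger_force: 15.0
```

```bash
python3 -m jog '{"gripper":[0.025,0.025,0.025,0.025],"offset":[[0,0,0.0015],[0,0,0.003],[0,0,0.0045],[0,0,0.0045]],"turn":[[0,0,0],[0,0,0],[0,0,0],[0,0,0]]}'; python3 -m jog '{"gripper":[0.025,0.025,0.025,0.025],"offset":[[0,0,0.001],[0,0,0.002],[0,0,0.003],[0,0,0.003]],"turn":[[0,0,0],[0,0,0],[0,0,0],[0,0,0]]}'
```

```text
clock: 11.5
eef_pos: [0.4541, -0.1483, 0.0226]
tcp_rot: [-179.8, -0.0, -134.4]
contact_force: [0.1, -0.1, -0.5]
finger_gap: 0.0327
finger_force: 15.0
clock: 11.83
eef_pos: [0.4541, -0.1483, 0.0196]
tcp_rot: [-179.8, -0.0, -134.4]
contact_force: [-0.5, -0.3, 0.6]
finger_gap: 0.033
finger_force: 15.0
```

```bash
python3 -m jog '{"gripper":[0.025,0.025,0.025],"offset":[[0,0,0.0005],[0,0,0.001],[0,0,0.001]],"turn":[[0,0,0],[0,0,0],[0,0,0]]}'; python3 -m jog '{"gripper":[0.025,0.025,0.025],"offset":[[0,0,0.0005],[0,0,0.001],[0,0,0.001]],"turn":[[0,0,0],[0,0,0],[0,0,0]]}'
```

```text
clock: 12.08
eef_pos: [0.4544, -0.1484, 0.019]
tcp_rot: [-179.8, -0.0, -134.4]
contact_force: [0.4, -0.7, 0.3]
finger_gap: 0.0324
finger_force: 15.0
clock: 12.33
eef_pos: [0.4544, -0.1484, 0.0189]
tcp_rot: [-179.8, -0.0, -134.4]
contact_force: [-2.6, 0.7, 8.3]
finger_gap: 0.0332
finger_force: 15.0
```

It bottomed out at TCP z = 0.019, which is the expected recess floor (cap origin 0.020), with 8 N upward. Now I'll release it and rise.

```bash
python3 -m jog '{"gripper":[0.034,0.038,0.045,0.055,0.06,0.06,0.06,0.06,0.06,0.06,0.06,0.06],"offset":[[0,0,-0.0015],[0,0,-0.001],[0,0,-0.001],[0,0,-0.001],[0,0,-0.001],[0,0,-0.001],[0,0,-0.001],[0,0,-0.015],[0,0,-0.045],[0,0,-0.085],[0,0,-0.125],[0,0,-0.14]],"turn":[[0,0,0],[0,0,0],[0,0,0],[0,0,0],[0,0,0],[0,0,0],[0,0,0],[0,0,0],[0,0,0],[0,0,0],[0,0,0],[0,0,0]]}'
python3 - <<'E'
from h import *
S=robot.get_image("side")
g=lambda x:cv2.resize(np.clip(255*(x/255.)**.45,0,255).astype(np.uint8),(560,560),interpolation=cv2.INTER_CUBIC)
cv2.imwrite("pics/h3.png",g(S["image"][205:275,335:405]))
go([.45,-.05,.18])
E
```

```text
clock: 13.33
eef_pos: [0.457, -0.1485, 0.1636]
tcp_rot: [-179.3, 0.3, -134.3]
contact_force: [-0.1, -0.6, 0.3]
finger_gap: 0.0599
finger_force: 0.0
at [ 0.4579 -0.1485  0.1646] [-179.22    0.43 -134.33] t 13.38 gap 0.0599 F [ 1.6 -0.4  2. ] 0.0
offset [-0.0651, 0.0743, -0.0159] turn [-0.78, 0.43, 0.07]
```

View pics/h3.png

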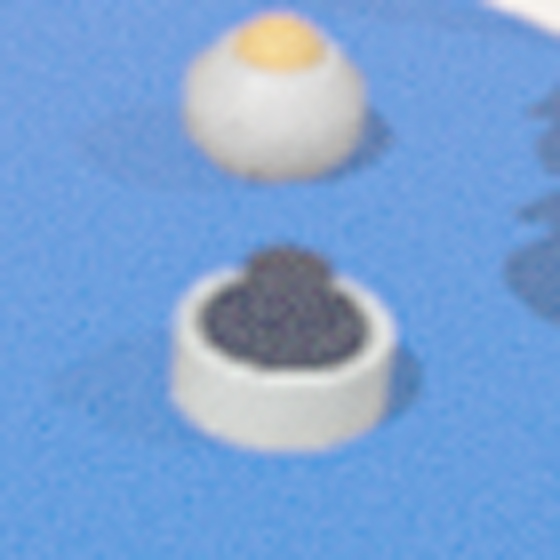

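The cap sits level and fully inside the recess, with the skirt at (285,325) and the knob up at (290,262). That's step 1 done. Next is the bar, at about (0.623, 0.071, 0.075).

```bash
python3 -c "
from h import *
go([.6233,.0711,.12])"
```

```text
at [ 0.4579 -0.1485  0.1646] [-179.22    0.43 -134.33] t 13.38 gap 0.0599 F [ 1.6 -0.4  2. ] 0.0
offset [-0.2723, 0.0358, 0.0462] turn [-0.78, 0.43, 0.07]
```

```bash
python3 -m jog '{"gripper":[0.04,0.036,0.036,0.036,0.036,0.036,0.036,0.036,0.036,0.036,0.036,0.036],"offset":[[-0.01,0.001,0],[-0.035,0.004,0],[-0.065,0.008,0],[-0.1,0.013,0],[-0.135,0.018,0],[-0.17,0.022,0],[-0.205,0.027,0],[-0.235,0.031,0.01],[-0.258,0.034,0.025],[-0.27,0.036,0.04],[-0.272,0.036,0.046],[-0.272,0.036,0.046]],"turn":[[0,0,0],[0,0,0],[0,0,0],[0,0,0],[0,0,0],[0,0,0],[0,0,0],[0,0,0],[0,0,0],[0,0,0],[0,0,0],[0,0,0]]}'; python3 -m jog '{"gripper":[0.036,0.036],"offset":[[0,0,0],[0,0,0]],"turn":[[0,0,0],[0,0,0]]}' >/dev/null
python3 - <<'E'
from h import *
go([.6233,.0711,.028])
T=robot.get_image("top");S=robot.get_image("side")
for n,d in(("top",T),("side",S)):
    cv2.imwrite(f"pics/{n}9.png",d["image"])
    for k in(.046,-.046):print(n,proj(d,(.6233+.7*k,.0711+.714*k,.078)).round(1))
E
```

```text
clock: 14.38
eef_pos: [0.6166, 0.0718, 0.1076]
tcp_rot: [180.0, -0.4, -134.4]
contact_force: [0.0, -0.8, -0.1]
finger_gap: 0.036
finger_force: 0.0
at [0.6185 0.0708 0.1122] [-179.78    0.   -134.44] t 14.55 gap 0.0361 F [ 0.4 -0.6  0.3] 0.0
offset [-0.0036, -0.0029, 0.0842] turn [-0.22, 0.0, -0.04]
top [[284.3 189.8]]
top [[309.5 214.7]]
side [[257.8 232.2]]
side [[290.9 233.5]]
```

```bash
python3 -m jog '{"gripper":[0.036,0.036,0.036,0.036,0.036],"offset":[[-0.002,-0.002,0],[-0.0036,-0.003,0.01],[-0.0036,-0.003,0.025],[-0.0036,-0.003,0.035],[-0.0036,-0.003,0.035]],"turn":[[0,0,0],[0,0,0],[0,0,0],[0,0,0],[0,0,0]]}';python3 -m jog '{"gripper":[0.036,0.036,0.036],"offset":[[0,0,0.008],[0,0,0.018],[0,0,0.018]],"turn":[[0,0,0],[0,0,0],[0,0,0]]}';python3 -c "
from h import *
go([.6233,.0711,.028])"
```

```text
clock: 15.07
eef_pos: [0.6214, 0.0711, 0.0737]
tcp_rot: [-180.0, -0.3, -134.5]
contact_force: [0.2, -0.2, -0.6]
finger_gap: 0.0358
finger_force: 0.0
clock: 15.32
eef_pos: [0.6221, 0.0715, 0.0566]
tcp_rot: [-179.9, -0.2, -134.4]
contact_force: [-0.1, 0.3, -0.6]
finger_gap: 0.0357
finger_force: 0.0
at [0.6221 0.0715 0.0566] [-1.7992e+02 -1.7000e-01 -1.3444e+02] t 15.32 gap 0.0357 F [-0.1  0.3 -0.6] 0.0
offset [-0.0006, -0.0011, 0.0286] turn [-0.08, -0.17, -0.04]
```

```bash
python3 -m jog '{"gripper":[0.036,0.036,0.036,0.036],"offset":[[-0.0005,-0.001,0.008],[-0.0005,-0.001,0.015],[-0.0005,-0.001,0.015],[-0.0005,-0.001,0.015]],"turn":[[0,0,0],[0,0,0],[0,0,0],[0,0,0]]}';python3 -m jog '{"gripper":[0.036,0.036,0.036,0.036],"offset":[[0,0,0.006],[0,0,0.013],[0,0,0.013],[0,0,0.013]],"turn":[[0,0,0],[0,0,0],[0,0,0],[0,0,0]]}'
```

```text
clock: 15.65
eef_pos: [0.6243, 0.0713, 0.0432]
tcp_rot: [-179.8, -0.1, -134.4]
contact_force: [-0.8, 0.5, -0.5]
finger_gap: 0.0357
finger_force: 0.0
clock: 15.98
eef_pos: [0.6241, 0.0712, 0.0301]
tcp_rot: [-179.8, -0.1, -134.4]
contact_force: [0.3, -0.4, -0.1]
finger_gap: 0.036
finger_force: 0.0
```

Clear so far. I'll close on the bar.

```bash
python3 -m jog '{"gripper":[0.02,0.01,0.005,0.005,0.005,0.005,0.005,0.005],"offset":[[0,0,0],[0,0,0],[0,0,0],[0,0,0],[0,0,0],[0,0,0],[0,0,0],[0,0,0]],"turn":[[0,0,0],[0,0,0],[0,0,0],[0,0,0],[0,0,0],[0,0,0],[0,0,0],[0,0,0]]}' 20
```

```text
clock: 16.65
eef_pos: [0.6238, 0.0723, 0.0309]
tcp_rot: [-179.9, -0.0, -134.4]
contact_force: [-2.6, 4.1, 3.2]
finger_gap: 0.0109
finger_force: 20.0
```

The gap of 10.9 mm at 20 N matches the 12 mm bar, with the same small bias as on the knob. Here is the arc table for the swing.

```bash
python3 -c "
import numpy as np
for a,b in((0,16),(16,38),(38,60),(60,80),(80,90)):
    q0=np.radians(a);q=np.radians(np.arange(a,b+.1,2))
    print(a,b,[[0,round(.12*(np.cos(q0)-np.cos(x)),4),round(-.12*(np.sin(x)-np.sin(q0)),4)] for x in q])"
```

```text
0 16 [[0, np.float64(0.0), np.float64(-0.0)], [0, np.float64(0.0001), np.float64(-0.0042)], [0, np.float64(0.0003), np.float64(-0.0084)], [0, np.float64(0.0007), np.float64(-0.0125)], [0, np.float64(0.0012), np.float64(-0.0167)], [0, np.float64(0.0018), np.float64(-0.0208)], [0, np.float64(0.0026), np.float64(-0.0249)], [0, np.float64(0.0036), np.float64(-0.029)], [0, np.float64(0.0046), np.float64(-0.0331)]]
16 38 [[0, np.float64(0.0), np.float64(-0.0)], [0, np.float64(0.0012), np.float64(-0.004)], [0, np.float64(0.0026), np.float64(-0.008)], [0, np.float64(0.0041), np.float64(-0.0119)], [0, np.float64(0.0057), np.float64(-0.0157)], [0, np.float64(0.0075), np.float64(-0.0195)], [0, np.float64(0.0094), np.float64(-0.0233)], [0, np.float64(0.0114), np.float64(-0.0269)], [0, np.float64(0.0136), np.float64(-0.0305)], [0, np.float64(0.0159), np.float64(-0.034)], [0, np.float64(0.0183), np.float64(-0.0375)], [0, np.float64(0.0208), np.float64(-0.0408)]]
38 60 [[0, np.float64(0.0), np.float64(-0.0)], [0, np.float64(0.0026), np.float64(-0.0033)], [0, np.float64(0.0054), np.float64(-0.0064)]
[... 490 characters left out ...]
64(-0.002)], [0, np.float64(0.0074), np.float64(-0.0039)], [0, np.float64(0.0112), np.float64(-0.0057)], [0, np.float64(0.015), np.float64(-0.0073)], [0, np.float64(0.019), np.float64(-0.0088)], [0, np.float64(0.0229), np.float64(-0.0102)], [0, np.float64(0.0269), np.float64(-0.0114)], [0, np.float64(0.031), np.float64(-0.0125)], [0, np.float64(0.0351), np.float64(-0.0135)], [0, np.float64(0.0392), np.float64(-0.0143)]]
80 90 [[0, np.float64(0.0), np.float64(-0.0)], [0, np.float64(0.0041), np.float64(-0.0007)], [0, np.float64(0.0083), np.float64(-0.0012)], [0, np.float64(0.0125), np.float64(-0.0015)], [0, np.float64(0.0166), np.float64(-0.0017)], [0, np.float64(0.0208), np.float64(-0.0018)]]
```

```bash
python3 -m jog '{"gripper":[0.005,0.005,0.005,0.005,0.005,0.005,0.005,0.005,0.005,0.005],"offset":[[0,0,-0.002],[0,0.0001,-0.0042],[0,0.0003,-0.0084],[0,0.0007,-0.0125],[0,0.0012,-0.0167],[0,0.0018,-0.0208],[0,0.0026,-0.0249],[0,0.0036,-0.029],[0,0.0046,-0.0331],[0,0.0046,-0.0331]],"turn":[[0,0,0],[0,0,0],[0,0,0],[0,0,0],[0,0,0],[0,0,0],[0,0,0],[0,0,0],[0,0,0],[0,0,0]]}'
```

```text
clock: 17.48
eef_pos: [0.6203, 0.0757, 0.0635]
tcp_rot: [-179.9, 0.0, -134.4]
contact_force: [-1.4, 4.7, -4.4]
finger_gap: 0.0114
finger_force: 20.0
```

```bash
python3 -m jog '{"gripper":[0.005,0.005,0.005,0.005,0.005,0.005,0.005,0.005,0.005,0.005,0.005,0.005],"offset":[[0,0.0012,-0.004],[0,0.0026,-0.008],[0,0.0041,-0.0119],[0,0.0057,-0.0157],[0,0.0075,-0.0195],[0,0.0094,-0.0233],[0,0.0114,-0.0269],[0,0.0136,-0.0305],[0,0.0159,-0.034],[0,0.0183,-0.0375],[0,0.0208,-0.0408],[0,0.0208,-0.0408]],"turn":[[0,0,0],[0,0,0],[0,0,0],[0,0,0],[0,0,0],[0,0,0],[0,0,0],[0,0,0],[0,0,0],[0,0,0],[0,0,0],[0,0,0]]}'
python3 - <<'E'
from h import *
S=robot.get_image("side");cv2.imwrite("pics/s38.png",S["image"])
m=((S["image"].min(2)>140)).astype(np.uint8)
hx,hy=.5376,.1551;c,s=np.cos(np.radians(-44.4)),np.sin(np.radians(-44.4))
# score bar-end segments & side arms brightness per angle
im=S["image"].min(2).astype(float)
for q in range(0,100,6):
    a=np.radians(q);v=[]
    for k in np.r_[np.linspace(-.044,-.02,8),np.linspace(.02,.044,8)]:
        r=.12;P=(hx+c*r*np.cos(a)-s*k,hy+s*r*np.cos(a)+c*k,.075+r*np.sin(a))
        u,w=proj(S,P)[0];v.append(im[int(round(w)),int(round(u))])
    print(q,int(np.mean(v)),int(np.min(v)),end=" | ")
E
```

```text
clock: 18.48
eef_pos: [0.606, 0.09, 0.105]
tcp_rot: [-179.8, 0.0, -134.4]
contact_force: [0.5, 5.1, -5.7]
finger_gap: 0.0114
finger_force: 20.0
0 162 38 | 6 55 35 | 12 56 39 | 18 56 37 | 24 117 40 | 30 131 85 | 36 148 109 | 42 148 102 | 48 67 34 | 54 44 35 | 60 39 27 | 66 46 34 | 72 70 34 | 78 154 113 | 84 145 107 | 90 127 55 | 96 118 40 |
```

The side image puts the bar at about 38–40°, where it should be. I'll continue the swing.

```bash
python3 -m jog '{"gripper":[0.005,0.005,0.005,0.005,0.005,0.005,0.005,0.005,0.005,0.005,0.005,0.005],"offset":[[0,0.0026,-0.0033],[0,0.0054,-0.0064],[0,0.0082,-0.0095],[0,0.0112,-0.0124],[0,0.0143,-0.0153],[0,0.0174,-0.018],[0,0.0207,-0.0207],[0,0.024,-0.0232],[0,0.0275,-0.0256],[0,0.031,-0.0279],[0,0.0346,-0.03],[0,0.0346,-0.03]],"turn":[[0,0,0],[0,0,0],[0,0,0],[0,0,0],[0,0,0],[0,0,0],[0,0,0],[0,0,0],[0,0,0],[0,0,0],[0,0,0],[0,0,0]]}'
python3 -m jog '{"gripper":[0.005,0.005,0.005,0.005,0.005,0.005,0.005,0.005,0.005,0.005,0.005],"offset":[[0,0.0037,-0.002],[0,0.0074,-0.0039],[0,0.0112,-0.0057],[0,0.015,-0.0073],[0,0.019,-0.0088],[0,0.0229,-0.0102],[0,0.0269,-0.0114],[0,0.031,-0.0125],[0,0.0351,-0.0135],[0,0.0392,-0.0143],[0,0.0392,-0.0143]],"turn":[[0,0,0],[0,0,0],[0,0,0],[0,0,0],[0,0,0],[0,0,0],[0,0,0],[0,0,0],[0,0,0],[0,0,0],[0,0,0]]}'; python3 -c "
from h import *
go([.5376,.1551,.1506])"
```

```text
clock: 19.53
eef_pos: [0.5825, 0.1137, 0.1365]
tcp_rot: [-179.6, 0.1, -134.4]
contact_force: [4.5, -1.0, 3.4]
finger_gap: 0.011
finger_force: 20.0
clock: 20.45
eef_pos: [0.5541, 0.1422, 0.1498]
tcp_rot: [-179.7, 0.2, -134.3]
contact_force: [4.9, 1.3, 5.7]
finger_gap: 0.0114
finger_force: 20.0
at [0.5541 0.1422 0.1498] [-1.7974e+02  1.7000e-01 -1.3435e+02] t 20.45 gap 0.0114 F [4.9 1.3 5.7] 20.0
offset [0.0023, 0.0208, -0.0009] turn [-0.26, 0.17, 0.05]
```

```bash
python3 -m jog '{"gripper":[0.005,0.005,0.005,0.005,0.005,0.005,0.005,0.005,0.005,0.005,0.005,0.005],"offset":[[0,0.0041,-0.0007],[0,0.0083,-0.0012],[0,0.0125,-0.0015],[0,0.0166,-0.0017],[0,0.019,-0.0018],[0,0.0208,-0.0018],[0,0.0208,-0.0018],[0,0.0208,-0.0018],[0,0.0208,-0.0018],[0,0.0208,-0.0018],[0,0.0208,-0.0018],[0,0.0208,-0.0018]],"turn":[[0,0,0],[0,0,0],[0,0,0],[0,0,0],[0,0,0],[0,0,0],[0,0,0],[0,0,0],[0,0,0],[0,0,0],[0,0,0],[0,0,0]]}'
python3 - <<'E'
from h import *
go([.5376,.1551,.1506])
T=robot.get_image("top");S=robot.get_image("side");im=S["image"].min(2).astype(float);cv2.imwrite("pics/s90.png",S["image"])
hx,hy=.5376,.1551;c,s=np.cos(np.radians(-44.4)),np.sin(np.radians(-44.4))
for q in range(66,116,4):
    a=np.radians(q);v=[]
    for k in np.r_[np.linspace(-.044,-.025,8),np.linspace(.025,.044,8)]:
        P=(hx+c*.12*np.cos(a)-s*k,hy+s*.12*np.cos(a)+c*k,.075+.12*np.sin(a))
        u,w=proj(S,P)[0];v.append(im[int(round(w)),int(round(u))])
    print(q,int(np.mean(v)),int(np.min(v)),end=" | ")
# cap still in the holder?
ca=blob(S,(370,245),lambda h,i:i.max(2)<70,20);print("\ncap blob",ca,"pred",sil(S,cyl(.457,-.1457,[(.03,.03),(.03,.034),(.017,.054)])))
E
```

```text
clock: 21.45
eef_pos: [0.5394, 0.1569, 0.1508]
tcp_rot: [-179.8, 0.2, -134.4]
contact_force: [4.3, 3.1, 3.4]
finger_gap: 0.0112
finger_force: 20.0
at [0.5394 0.1569 0.1508] [-1.7979e+02  1.7000e-01 -1.3438e+02] t 21.45 gap 0.0112 F [4.3 3.1 3.4] 20.0
offset [0.0025, 0.0, 0.0002] turn [-0.21, 0.17, 0.02]
66 40 26 | 70 42 24 | 74 37 30 | 78 33 24 | 82 39 29 | 86 90 69 | 90 160 118 | 94 117 98 | 98 124 40 | 102 84 36 | 106 70 38 | 110 79 40 | 114 72 35 | 
cap blob (array([369.84848485, 243.85281385]), np.int32(231)) pred (array([370.80142719, 242.8653933 ]), 258.443359375)
```

The bar reads about 90° both in the image and from the arm's travel (119.5 mm horizontally, 119.9 mm up). I'll hold briefly and hand in.

```bash
python3 -m jog '{"gripper":[0.005,0.005,0.005,0.005,0.005,0.005],"offset":[[0,0,0],[0,0,0],[0,0,0],[0,0,0],[0,0,0],[0,0,0]],"turn":[[0,0,0],[0,0,0],[0,0,0],[0,0,0],[0,0,0],[0,0,0]]}' && python3 -c "
from station import robot
print(robot.sign_off())"
```

```text
clock: 22.05
eef_pos: [0.5394, 0.1569, 0.1508]
tcp_rot: [-179.8, 0.2, -134.4]
contact_force: [5.4, 2.6, 4.0]
finger_gap: 0.0116
finger_force: 20.0
the job is handed in; nothing more can be done
None
```

I handed the job in at 22 s, with no verdict returned: the cap is down in the holder, knob up and released, and the shield is held still at about 90° with a 20 N grip on its bar; I didn't re-measure the bystanders, but the arm met no unexpected contact.

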